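# Gauge the jade seal blank

## Task

Measure the pale green jade blank: slide the bench gauge's jaw open, lift the blank out of the rack, set it down on the cork pad and let go so you can take it again by its long sides, then lay it lengthwise on the gauge's bed between the jaws. Slide the moving jaw shut on it until the dial needle stands in the green sector, never letting the needle reach the red, and leave the blank held there. Do not disturb the other blanks, the tools on the pad, the pot, the pocket gauge or the bowl.

Things in the scene. Friction and masses are not known exactly. Their poses are not given: they have to be found in the camera images.
- jade: pale green jade seal blank, a block 60 (its x) x 34 (its y) x 36 mm high, about 0.2 kg, loose. Origin: centre of its underside, z up. It starts in one of the rack's three channels with its length along the channel: the channel walls cover its long sides, so only its two ends (60 mm apart) can be gripped there.
- nephrite: black stone blank of the same size, 60 x 34 x 36 mm, origin at centre of underside, in another channel of the rack; leave it in place
- marble: cream stone blank of the same size, 60 x 34 x 36 mm, origin at centre of underside, in another channel of the rack; leave it in place
- rack: fixed wooden rack, base 52 (x) x 176 (y) x 8 mm; four walls 44 long (x) x 14 mm thick, tops 40 mm above the desk; three channels along x, 40 mm wide, centred at y = -54, 0, +54 mm, floor 8 mm above the desk. Blanks stick out about 4 mm past the base at each end. Origin: centre of underside. Left or right of the robot.
- pad: fixed cork pad 140 (x) x 190 (y) x 8 mm, origin at centre of underside (top at z = 8 mm). On the other side of the robot from the rack. Handpiece and brush lie along its two edges (near y = -72 and +72 mm), its middle is free.
- handpiece: black engraving handpiece, 130 mm long along its x, 16 mm thick, origin at its middle on the underside; lies on the pad, loose
- brush: small wooden brush, 123 mm long along its x, 14 mm thick, origin at its middle on the underside; lies on the pad, loose
- gauge: fixed bench gauge, base plate 280 (x) x 80 (y) x 14 mm, origin at centre of underside, measuring axis = its x. Steel bed 100 x 30 mm (x -62 to +38), top z = 20 mm. Sprung anvil: face at x = +30 mm when free, 34 mm wide, z 23 to 53 mm. Dial housing 90 mm across, 65 mm high, at x = +94 mm. Moving jaw on the -x side. Nothing is higher than 82 mm.
- bed (a point): point on the bed's top surface, at x = -12, y = 0, z = 20 mm of the gauge: middle of the gap between anvil and fully open jaw; axes as the gauge
- jaw (a joint): moving jaw position in m: 0 = fully open (84 mm between jaw face and free anvil), grows as it closes, gap = 84 mm - value; travel 64 mm. Slides along the gauge's x with about 8 N of friction and stays where left. Starts too far closed for the blank.
- jaw_handle (a point): middle of the moving jaw's upright red grip block, 14 mm thick (gauge x) x 32 mm (gauge y), 70 mm above the desk; block's top at 82 mm, carriage under it 40 mm high. It lies 50 mm behind (-x) the jaw face, which is 36 mm wide and reaches 55 mm above the desk. Axes as the gauge.
- dial_center (a point): centre of the dial face, 62 mm above the desk. White face 82 mm across lying level, black needle, a green and a red sector painted on it. Axes as the gauge.
- dial (a joint): needle angle in rad, clockwise from above: 0 = anvil free; 0.25 rad per mm that the anvil is pushed in (spring 0.5 N per mm). Green sector from 1.0 to 2.0 rad, red from 2.6 rad.
- pot: orange pot with pens standing in it, 86 mm across, pot 100 mm high, pens up to 175 mm; origin at centre of underside; loose, stands between rack and pad
- pocket_gauge: small hand-held dial gauge, about 125 x 80 x 16 mm, lying on the desk beside the bench gauge; origin near its middle on the underside; loose
- bowl: white bowl, 100 mm across, 40 mm high, origin at centre of underside; loose, on the other side of the bench gauge
Things that resemble listed ones, but are neither listed nor needed, are in the scene too. There is more than one size of the jade; the one meant has the size given above.

How it is judged:
On the way:
1. the jade blank lies at rest flat on the cork pad, let go (x of jade in the frame of pad between -0.06 and 0.06 m and y of jade in the frame of pad between -0.085 and 0.085 m and z of jade in the frame of pad between 0.004 and 0.013 m and angle between jade's own z axis and vertical below 0.12 rad and linear speed of jade below 0.02 m/s and contact force between jade and the fingers below 0.05 N), for 0.1 s.
At the end, for the whole second after the job is handed in: the jade blank lies flat and lengthwise on the gauge's bed (within 12 mm of the bed's centre line, within 0.1 rad of the measuring axis), at rest, held between moving jaw and anvil with the jaw bearing on it (more than 0.7 N) and the needle in the green sector (1.0 to 2.0 rad) (value of joint dial between 1 and 2 rad and z of jade in the frame of gauge between 0.016 and 0.025 m and y of jade in the frame of gauge between -0.012 and 0.012 m and x of jade in the frame of gauge between -0.01 and 0.02 m and angle between the x axis of jade and the x axis of gauge, either way round below 0.1 rad and angle between jade's own z axis and vertical below 0.1 rad and contact force between jade and jaw above 0.7 N and linear speed of jade below 0.01 m/s); the robot touches nothing.
It fails at once if the needle reaches the red sector (2.6 rad) (value of joint dial above 2.6 rad).
It fails at once if the black or the cream blank is moved by more than 25 mm (distance of any of nephrite, marble from where it was at the start of the episode above 0.025 m).
It fails at once if the handpiece or the brush is moved by more than 25 mm (distance of any of handpiece, brush from where it was at the start of the episode above 0.025 m).
It fails at once if the pot, the pocket gauge or the bowl is moved by more than 25 mm (distance of any of pot, pocket_gauge, bowl from where it was at the start of the episode above 0.025 m).
It also fails if it takes over 72 s, if anything falls off the work surface, if the arm or the gripper's body presses on something with over 40 N, if the wrist force passes 120 N, or if a joint passes its speed limit or range.

## Robot

A 6-joint arm with a two-finger parallel gripper is mounted at the origin on the work surface. World frame = base frame: x ahead of the robot, y to its left, z up, the work surface at z = 0. Lengths are in m, angles in rad, forces in N, time in s.
With the tool pointing down it reaches from about 0.4 to 0.925 m from the base axis. Payload 3.4 kg.
Tool frame: the origin (TCP) lies between the finger pads; the fingertips stand 22 mm ahead of it and the grasp point (between the pads) lies 3 mm ahead of it (bot.nose_length is the distance from the TCP to the fingertips, in m); z points along the fingers, y is the line along which they close (so a half turn about z gives the same grasp; the last joint's range is limited). The gripper opens to 85 mm and grips with 20 to 120 N. Pads are 22 mm wide; open, the fingers measure 114 mm over their backs; the gripper's body (76 mm by 85 mm) begins 54 mm behind the grasp point. The pads swing forward as they close: fully open they stand 13 mm farther back than shut.
Start: joints at [-1.302, 0.307, 1.506, -0, 1.328, -0.073], TCP at [0.193, -0.542, 0.253] pointing down, gripper open.
Joint ranges: [-3.12, 3.12], [-1.05, 2.28], [0.14, 2.33], [-1.42, 4.57], [0.1, 2.73], [-2.68, 2.68]. Speed limits (rad/s): [2.57, 2.57, 3.14, 3.14, 3.14, 3.14].

## Interface

Orientations are given as a unit quaternion [w, x, y, z].
In Python, from plant import bot, optics, workorder gives the robot as it stands.
- The arm moves only by the tool move_arm, never from a script. Its argument "plan" is a list of rows, each an object of numbers: "tx", "ty", "tz": the shift along the tool's x, y, z in cm; "ax", "ay", "az": the turn, a rotation vector about the tool's x, y, z in degrees; "fingers": the opening, from 0 (shut) to 1 (fully open). In form: [{"tx": .., "ty": .., "tz": .., "ax": .., "ay": .., "az": .., "fingers": ..}, ...]. A call has 1 to 10 rows; each row is the pose to reach, as a shift and turn from the pose commanded when the call began, along the tool's axes at that moment; what a row does not reach only later rows make up. A row lasts 1/8 s, in which the tool goes at most 62.5 mm and 10.7 degrees, less where a joint would pass 70% of its speed; a pose out of reach is approached as far as the arm can. A call with a gripper value outside its range is refused whole. The fingers move at their own pace and stop on an object; "grip_force" is the grip in N (left out, the last holds). Time passes only in rows, so rows that repeat a pose let the fingers close. It gives the time, the measured TCP pose, the force, the opening and the grip force at its end, in the units of the state.
- bot.get_state(): the state, without advancing time (a new reading comes with each control period).
- optics.read_camera(name): name is "scene" or "side" or "wrist"; returns the picture (420x560x3 uint8, red, green, blue); there is no depth.
- optics.calibration(name): a dict with "mtx" (3x3 intrinsics, pixels), "origin" and "orientation" of the camera in the world; the wrist camera has in their place "T_tool_cam" (4x4, takes a point from camera to tool coordinates, whose origin is the TCP and whose axes are the flange's). Camera axes: x right, y down, z forward; pixel columns grow to the right and rows downward; lengths in m; the calibration is good to about 2 mm. A picture is of the moment at which its call begins: read the wrist's pose just before it. calibration takes no time and is no camera call.
- workorder.hand_in(): hands the job in; it is judged then, once.
The state is a dict: "t": time; "joints": joint angles; "joint_vel": joint speeds; "tau": joint torques, N m; "eef_pos": TCP position; "ee_rot": TCP orientation; "wrist_force": force on the tool from outside, world axes, zero at the start; "wrist_torque": the same for the moment, N m; "opening": finger opening in m; "gripper_force": force on a finger pad.
Only numpy, scipy, OpenCV 4.12 (cv2) and the standard library are available. Lean on these libraries where they do the work, as an engineer would, in place of code of your own. Each camera call takes 0.05 s, during which the arm holds its last target. There are 200 camera calls.

## Working session

There is one attempt and no reset: what is moved stays moved. The work goes in short steps, Python scripts to look and compute and a tool call to move; the robot and the scene stay as the last step left them, time stands still between calls to the robot, and variables do not carry over. Pictures are saved under pics/ and viewed, at most 11 in all, crops included, and the job is handed in when it is done.

Besides the shell and the picture viewer there is one more tool, called as name(argument=value, ...) on one line, values as JSON. move_arm: Moves the arm, as the interface text tells. Its arguments: {"type":"object","properties":{"plan":{"type":"array"},"grip_force":{"type":"number"}},"required":["plan"]}

```bash
mkdir -p pics; ls; python3 - <<'E'
from plant import bot, optics, workorder
import cv2,numpy as np
print(bot.get_state())
for n in("scene","side","wrist"):
    im=optics.read_camera(n); cv2.imwrite(f"pics/{n}0.png",im[:,:,::-1]); print(n,optics.calibration(n))
E
```

```text
pics
{'t': 0.0, 'joints': array([-1.30247460e+00,  3.07564046e-01,  1.50767429e+00,  2.02200155e-05,
        1.32837552e+00, -7.34909344e-02]), 'joint_vel': array([-3.73930440e-05, -7.21789087e-04,  1.95672739e-04,  3.62177511e-04,
        1.02914406e-03, -3.03019242e-04]), 'tau': array([ 1.37109360e-03, -4.57540154e+01, -2.51912534e+01,  6.64779259e-05,
        1.32977060e-02,  4.38932602e-06]), 'eef_pos': array([ 0.1925541 , -0.54111567,  0.25238577]), 'ee_rot': array([-1.00676639e-03,  9.85430938e-01,  1.70073055e-01, -8.85272906e-05]), 'wrist_force': array([-4.79706074e-01,  3.35361114e-04,  8.97064982e-03]), 'wrist_torque': array([-0.02789286, -0.01052676, -0.03846285]), 'gripper_force': 0.0, 'opening': 0.08541469373453783}
scene {'mtx': array([[482.50846039,   0.        , 277.3157806 ],
       [  0.        , 482.50846039, 208.01707611],
       [  0.        ,   0.        ,   1.        ]]), 'origin': array([1.32821203, 0.11909835, 0.77848173]), 'orientation': array([-0.28668304,  0.58600336,  0.68831233, -0.31723655])}
side {'mtx': array([[518.91438704,   0.        , 276.15986654],
       [  0.        , 518.91438704, 215.17804271],
       [  0.        ,   0.        ,   1.        ]]), 'origin': array([-0.01635921,  0.89610528,  0.98569089]), 'orientation': array([ 0.10392026, -0.23412849,  0.8787996 , -0.4026111 ])}
wrist {'mtx': array([[373.57098952,   0.        , 278.75804842],
       [  0.        , 373.57098952, 214.4228704 ],
       [  0.        ,   0.        ,   1.        ]]), 'T_tool_cam': array([[-5.42649236e-04, -9.58129241e-01, -2.86335578e-01,
         7.42485658e-02],
       [ 9.99999782e-01, -4.11846489e-04, -5.17040023e-04,
         1.01424581e-04],
       [ 3.77464863e-04, -2.86335796e-01,  9.58129255e-01,
        -1.20643509e-01],
       [ 0.00000000e+00,  0.00000000e+00,  0.00000000e+00,
         1.00000000e+00]])}
```

```bash
python3 -c "
import cv2,numpy as np
a=[cv2.imread(f'pics/{n}0.png') for n in('scene','side')]
cv2.imwrite('pics/both.png',np.vstack(a)[:, :])
"
```

```text
(no output)
```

View pics/scene0.png

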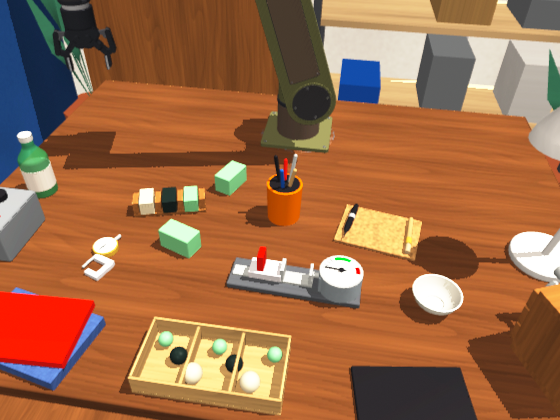

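View pics/side0.png

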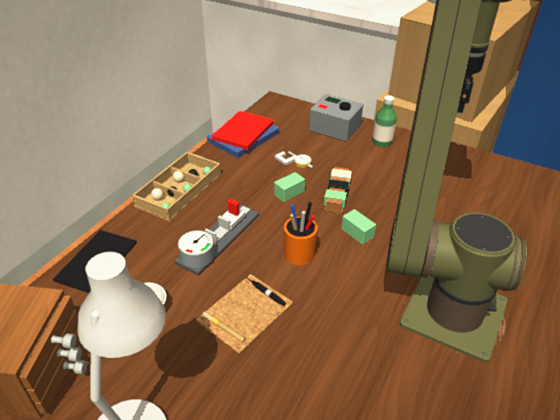

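The scene view shows the rack at (170,200), with cream, black and jade blanks and the jade at (191,199). The pad is at (380,232), the gauge at (297,280) with its red grip at (262,258) and dial at (341,271), and the pot at (285,200). There are two larger green decoys at (231,178) and (180,238). The side view shows the rack jade at (335,198), red grip (233,208), dial (197,246) and pad (245,310).

```bash
cat > h.py <<'E'
import numpy as np,cv2
from scipy.spatial.transform import Rotation as R
from plant import bot,optics,workorder
def rq(q): return R.from_quat([q[1],q[2],q[3],q[0]])
def cam(n,st=None):
    c=optics.calibration(n)
    if n!="wrist": return c["mtx"],np.array(c["origin"]),rq(c["orientation"]).as_matrix()
    st=st or bot.get_state(); Rt=rq(st["ee_rot"]).as_matrix(); T=c["T_tool_cam"]
    return c["mtx"],Rt@T[:3,3]+st["eef_pos"],Rt@T[:3,:3]
def ray(c,px):
    K,o,M=c; d=M@np.linalg.inv(K)@np.array([px[0],px[1],1.]); return o,d/np.linalg.norm(d)
def plane(c,px,z):
    o,d=ray(c,px); return o+d*(z-o[2])/d[2]
def cross(c1,p1,c2,p2):
    o1,d1=ray(c1,p1);o2,d2=ray(c2,p2)
    s=np.linalg.lstsq(np.c_[d1,-d2],o2-o1,rcond=None)[0]
    a=o1+s[0]*d1;b=o2+s[1]*d2; return (a+b)/2,np.linalg.norm(a-b)
def proj(c,P):
    K,o,M=c; v=K@(M.T@(np.array(P)-o)); return v[:2]/v[2]
def hsv(im): return cv2.cvtColor(im,cv2.COLOR_RGB2HSV)
def blobs(mask,amin=30):
    n,l,s,c=cv2.connectedComponentsWithStats(mask.astype(np.uint8))
    return [(int(s[i,4]),c[i].round(1),s[i,:4],l==i) for i in range(1,n) if s[i,4]>=amin]
E
python3 - <<'E'
from h import *
np.set_printoptions(precision=4,suppress=True)
for n in("scene","side"):
    im=cv2.imread(f"pics/{n}0.png")[:,:,::-1].copy();h=hsv(im);c=cam(n);H,S,V=[h[...,i].astype(int) for i in range(3)]
    for nm,m,z in(("green",(H>55)&(H<85)&(S>40)&(V>100),.044),("red",((H<4)|(H>176))&(S>200)&(V>120),.082),("pad",(H>12)&(H<22)&(S>100)&(V>170),.008),("white",(S<30)&(V>150),.062)):
        for a,ct,b,mm in blobs(m,60):
            P=plane(c,ct,z)
            if abs(P[1])<.5 and P[0]<1: print(n,nm,a,ct,b,P)
S0,S1=cam("scene"),cam("side")
for nm,a,b in(("jade",(191,199),(335,198)),("dial",(341,271),(197,244)),("red top",(262,250),(234,203)),("gaugeL near", (228,284),(258,211))): print(nm,cross(S0,a,S1,b))
for nm,a in(("padcorners",[(349,207),(421,218),(412,254),(337,235)]),("gauge",[(237,262),(228,286),(359,301)]) ,("pot",[(284,218)])): print(nm,[plane(S0,p,.008 if nm[0]!='g' else .014) for p in a])
E
```

```text
scene green 450 [230.2 181.9] [215 165  31  30] [ 0.3579 -0.132   0.044 ]
scene green 153 [191.  204.5] [184 193  14  18] [ 0.4642 -0.204   0.044 ]
scene green 610 [180.1 243.6] [159 230  42  28] [ 0.5996 -0.1887  0.044 ]
scene green 112 [165.2 339.6] [159 332  14  14] [ 0.8433 -0.1399  0.044 ]
scene green 112 [218.8 347.4] [213 340  13  14] [ 0.8434 -0.0416  0.044 ]
scene green 121 [274.  355.1] [268 347  14  15] [0.8428 0.0571 0.044 ]
scene red 62 [285.1 167.9] [284 159   4  21] [0.3248 0.0041 0.082 ]
scene red 174 [260.9 258.4] [257 247   9  24] [ 0.6509 -0.0003  0.082 ]
scene red 5600 [ 40.3 328. ] [  0 292  95  76] [ 0.8809 -0.3452  0.082 ]
scene pad 5196 [424.8  19.5] [321   0 239  42] [-1.1719  0.4925  0.008 ]
scene pad 138 [335.3  83. ] [330  73  10  28] [-0.3618  0.0996  0.008 ]
scene pad 936 [397.9  93.5] [378  78  41  30] [-0.3191  0.3264  0.008 ]
scene pad 168 [285.3 186.9] [267 174  36  22] [0.306  0.0045 0.008 ]
scene pad 70 [179.5 194.5] [177 189   6  12] [ 0.3874 -0.2607  0.008 ]
scene pad 76 [201.2 193.2] [198 188   7  12] [ 0.3721 -0.2072  0.008 ]
scene pad 81 [157.
[... 2677 characters left out ...]
 [0.6169 0.3348 0.062 ]
side white 2265 [110.  327.8] [ 83 294  60  63] [0.6348 0.471  0.062 ]
jade (array([ 0.4171, -0.2216,  0.0247]), np.float64(0.005922646141252104))
dial (array([0.6316, 0.1616, 0.0558]), np.float64(0.0032273861567955957))
red top (array([ 0.6234, -0.0031,  0.079 ]), np.float64(0.0007241726091236141))
gaugeL near (array([ 0.6177, -0.0929, -0.0295]), np.float64(0.03569328715817619))
padcorners [array([0.3612, 0.1753, 0.008 ]), array([0.373 , 0.3537, 0.008 ]), array([0.5063, 0.3232, 0.008 ]), array([0.4719, 0.1509, 0.008 ])]
gauge [array([ 0.6045, -0.0616,  0.014 ]), array([ 0.6755, -0.0653,  0.014 ]), array([0.6698, 0.2056, 0.014 ])]
pot [array([0.4326, 0.0187, 0.008 ])]
```

move_arm(plan=[{"tx": 6, "ty": -3, "tz": 0, "ax": 0, "ay": 0, "az": 0, "fingers": 1}, {"tx": 12, "ty": -6, "tz": 0, "ax": 0, "ay": 0, "az": 5, "fingers": 1}, {"tx": 18, "ty": -9, "tz": 0, "ax": 0, "ay": 0, "az": 10, "fingers": 1}, {"tx": 24, "ty": -12, "tz": 0, "ax": 0, "ay": 0, "az": 15, "fingers": 1}, {"tx": 30, "ty": -15.5, "tz": 0, "ax": 0, "ay": 0, "az": 20, "fingers": 1}, {"tx": 36, "ty": -19, "tz": 0, "ax": 0, "ay": 0, "az": 22, "fingers": 1}, {"tx": 36, "ty": -19, "tz": 0, "ax": 0, "ay": 0, "az": 22, "fingers": 1}, {"tx": 36, "ty": -19, "tz": 0, "ax": 0, "ay": 0, "az": 22, "fingers": 1}])

```text
t: 1.15
eef_pos: [0.4694, -0.2401, 0.253]
ee_rot: [-0.0, 1.0, -0.019, -0.0]
wrist_force: [-0.3, -0.0, 0.4]
opening: 0.0853
gripper_force: 0.0
```

```bash
python3 - <<'E'
from h import *
import pickle
s=bot.get_state();im=optics.read_camera("wrist");cv2.imwrite("pics/w1.png",im[:,:,::-1]);pickle.dump(s,open("w1.p","wb"));print(s["t"],s["eef_pos"],s["ee_rot"])
E
```

```text
1.15 [ 0.46936128 -0.24007002  0.25300735] [-3.08319533e-04  9.99819016e-01 -1.90218787e-02 -9.52629527e-05]
```

View pics/w1.png

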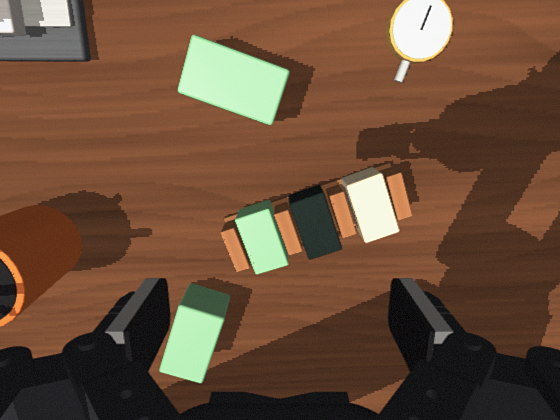

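The wrist view shows the rack jade's top at (264,239), tilted about 15°, with the black blank at (316,222) and the cream one at (370,207). The big decoys are at (233,80) and (195,333).

```bash
cat >> h.py <<'E'
def greens(im,vmin=200):
    h=hsv(im);H,S,V=[h[...,i].astype(int) for i in range(3)]
    return blobs((H>50)&(H<85)&(S>35)&(V>vmin),80)
def rect(c,m,z):
    cn=max(cv2.findContours(m.astype(np.uint8),cv2.RETR_EXTERNAL,cv2.CHAIN_APPROX_NONE)[0],key=len)[:,0]
    P=np.array([plane(c,p,z)[:2] for p in cn])
    (ce,sz,an)=cv2.minAreaRect((P*1000).astype(np.float32))
    if sz[0]<sz[1]: sz=sz[::-1];an+=90
    return np.array(ce)/1000,sz,(an+90)%180-90
E
python3 - <<'E'
from h import *
import pickle
np.set_printoptions(precision=4,suppress=True)
im=cv2.imread("pics/w1.png")[:,:,::-1].copy();c=cam("wrist",pickle.load(open("w1.p","rb")))
for p in [(264,239),(275,264),(265,204)]: print(im[p[1],p[0]],hsv(im)[p[1],p[0]])
for v in(160,200,220):
  for a,ct,b,m in greens(im,v): print(v,a,ct,rect(c,m,.044))
# heights by scene/wrist cross on top corners: near-robot/far
s=cv2.imread("pics/scene0.png")[:,:,::-1].copy();S0=cam("scene")
h=hsv(s); H,S,V=[h[...,i].astype(int) for i in range(3)]
for p in [(190,193),(191,206)]: print(s[p[1],p[0]],h[p[1],p[0]])
cr=cv2.resize(s[175:225,125:215],None,fx=8,fy=8,interpolation=cv2.INTER_NEAREST)
gq=cv2.resize(s[235:305,225:365],None,fx=5,fy=5,interpolation=cv2.INTER_NEAREST)
W=720;cv2.imwrite("pics/crop.png",np.vstack([cv2.resize(cr,(630,350))[:,:,::-1],cv2.resize(gq,(630,245))[:,:,::-1]][:1]+[cv2.resize(gq,(630,245))[:,:,::-1]]))
E
```

```text
[192 244 190] [ 59  56 244]
[190 244 189] [ 59  57 244]
[62 90 64] [62 79 90]
160 6006 [231.9  80. ] (array([ 0.5622, -0.2044]), (83.53909301757812, 47.016841888427734), 68.61620330810547)
160 2070 [261.3 241.1] (array([ 0.4184, -0.2211]), (59.10837173461914, 33.21253967285156), 16.139699935913086)
160 3177 [190.4 343.7] (array([ 0.3082, -0.1419]), (83.96369171142578, 46.89185333251953), -21.314414978027344)
200 5900 [231.6  80. ] (array([ 0.5623, -0.2042]), (83.014892578125, 46.43301010131836), 68.59473419189453)
200 2029 [261.2 241.3] (array([ 0.4183, -0.221 ]), (58.644325256347656, 32.757415771484375), 16.121074676513672)
200 3101 [190.2 343.9] (array([ 0.3081, -0.1418]), (83.00658416748047, 46.30662155151367), -21.31121826171875)
220 5788 [231.5  80.1] (array([ 0.5623, -0.2041]), (82.66502380371094, 45.89647674560547), 68.57720947265625)
220 1987 [261.1 241.4] (array([ 0.4183, -0.2209]), (58.24501037597656, 32.4156379699707), 16.031957626342773)
220 3034 [190.1 344.1] (array([ 0.308 , -0.1416]), (82.32627868652344, 45.62394332885742), -21.382476806640625)
[226 255 228] [ 62  29 255]
[104 166 105] [ 60  95 166]
```

```bash
python3 - <<'E'
from h import *
import pickle
np.set_printoptions(precision=4,suppress=True)
im=cv2.imread("pics/w1.png")[:,:,::-1].copy();c=cam("wrist",pickle.load(open("w1.p","rb")))
s=cv2.imread("pics/scene0.png")[:,:,::-1].copy();S0=cam("scene")
sd=cv2.imread("pics/side0.png")[:,:,::-1].copy();S1=cam("side")
def ctr(m): return np.mean(cv2.boxPoints(cv2.minAreaRect(np.argwhere(m)[:,::-1].astype(np.float32))),0)
g=s[...,1].astype(int);r=s[...,0].astype(int);b=s[...,2].astype(int)
for a,ct,bb,m in blobs((g>215)&(g-r>12)&(g-b>8)): print(a,ct,bb,cross(S0,ct,c,(261.3,241.1)) if a<300 else '')
for p in[(.4184,-.221,.044)]: print(proj(S0,p),proj(S1,p),proj(c,p))
E
```

```text
342 [230.1 170.5] [215 161  31  21] 
204 [190.1 193.3] [184 186  14  16] (array([ 0.4179, -0.2205,  0.0405]), np.float64(0.0005216129417569005))
538 [178.9 230.6] [159 219  41  25] 
53 [342.6 258.8] [335 257  17   6] (array([ 0.3039, -0.0091, -0.2478]), np.float64(0.3847198107061128))
145 [165.7 337.2] [159 331  14  13] (array([ 0.3499, -0.2657, -0.4777]), np.float64(0.2819882525089542))
144 [219.9 345.1] [213 339  14  13] (array([ 0.1036, -0.2104, -0.9566]), np.float64(0.15639956829413268))
136 [275.1 352.9] [269 347  13  13] (array([-0.1794, -0.0941, -1.5062]), np.float64(0.05716240617427524))
[189.638  192.3084] [334.42   193.6436] [261.366  242.1139]
```

move_arm(plan=[{"tx": 5, "ty": -3.5, "tz": 0, "ax": 0, "ay": 0, "az": 0, "fingers": 1}, {"tx": 10, "ty": -7.5, "tz": 0, "ax": 0, "ay": 0, "az": 1, "fingers": 1}, {"tx": 14, "ty": -12, "tz": 0, "ax": 0, "ay": 0, "az": 1, "fingers": 1}, {"tx": 17, "ty": -17, "tz": 0, "ax": 0, "ay": 0, "az": 1, "fingers": 1}, {"tx": 18, "ty": -22, "tz": 0, "ax": 0, "ay": 0, "az": 1, "fingers": 0.8}, {"tx": 18, "ty": -25, "tz": 0, "ax": 0, "ay": 0, "az": 1, "fingers": 0.6}, {"tx": 18, "ty": -25, "tz": 0, "ax": 0, "ay": 0, "az": 1, "fingers": 0.6}, {"tx": 18, "ty": -25, "tz": 0, "ax": 0, "ay": 0, "az": 1, "fingers": 0.6}])

```text
t: 2.2
eef_pos: [0.6582, -0.0017, 0.2531]
ee_rot: [0.001, 1.0, -0.03, -0.0]
wrist_force: [0.4, 0.4, -1.2]
opening: 0.0513
gripper_force: 0.0
```

```bash
python3 - <<'E'
from h import *
import pickle
s=bot.get_state();im=optics.read_camera("wrist");cv2.imwrite("pics/w2.png",im[:,:,::-1]);pickle.dump(s,open("w2.p","wb"));print(s["t"],s["eef_pos"],s["ee_rot"])
E
```

```text
2.2 [ 0.65824846 -0.00168014  0.25310144] [ 5.45398419e-04  9.99537571e-01 -3.04016408e-02 -2.94152836e-04]
```

View pics/w2.png

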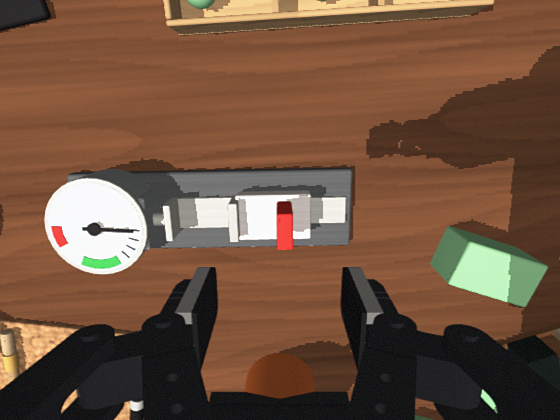

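The wrist view shows the dial centre at about (96,226), the anvil (167,219), jaw face (234,219) and red grip (285,225). The base plate's right edge runs from (353,167) to (350,245).

```bash
python3 - <<'E'
from h import *
import pickle
np.set_printoptions(precision=4,suppress=True)
im=cv2.imread("pics/w2.png")[:,:,::-1].copy();c=cam("wrist",pickle.load(open("w2.p","rb")));h=hsv(im);H,S,V=[h[...,i].astype(int) for i in range(3)]
S0,S1=cam("scene"),cam("side")
for v0,v1 in((0,225),(225,256)):
  for a,ct,b,m in blobs(((H<5)|(H>175))&(S>180)&(V>=v0)&(V<v1),100): print("red",v0,a,ct,b,rect(c,m,.082))
print([tuple(im[y,285]) for y in range(200,252,4)])
m=(S<40)&(V>170)
for a,ct,b,mm in blobs(m,600): print("white",a,ct,b)
mm=np.zeros(m.shape,bool);mm[170:280,40:150]=m[170:280,40:150]
e=cv2.convexHull(np.argwhere(mm)[:,::-1].astype(np.int32));e=cv2.fitEllipse(e);print("dial ell",e,plane(c,e[0],.062))
print([ (p,plane(c,p,.014)) for p in((353,167),(350,245))])
for nm,p in(("anvil top R",(171,203)),("anvilbot",(171,241)),("jawL top",(230,201)),("jawL bot",(230,241))): print(nm,plane(c,p,.054))
d,_=cross(S0,(341,269),c,e[0]);print("dial cross",d,_)
cr=cv2.resize(im[155:285,40:360],(800,325),interpolation=cv2.INTER_NEAREST);cv2.imwrite("pics/c2.png",cr[:,:,::-1])
E
```

```text
red 0 170 [284.1 208.1] [277 202  15  13] (array([ 0.6503, -0.0051]), (11.408528327941895, 10.107632637023926), 86.47457885742188)
red 225 505 [284.3 231.9] [277 214  16  36] (array([ 0.6299, -0.0042]), (30.58962631225586, 12.565361022949219), -2.932525634765625)
red 225 149 [ 58.7 235.6] [ 52 227  15  19] (array([0.6381, 0.1826]), (16.49766731262207, 7.455059051513672), 8.406166076660156)
[(np.uint8(255), np.uint8(255), np.uint8(255)), (np.uint8(97), np.uint8(23), np.uint8(23)), (np.uint8(96), np.uint8(23), np.uint8(23)), (np.uint8(90), np.uint8(19), np.uint8(18)), (np.uint8(249), np.uint8(76), np.uint8(69)), (np.uint8(247), np.uint8(75), np.uint8(68)), (np.uint8(247), np.uint8(74), np.uint8(67)), (np.uint8(247), np.uint8(73), np.uint8(66)), (np.uint8(247), np.uint8(72), np.uint8(65)), (np.uint8(247), np.uint8(71), np.uint8(63)), (np.uint8(247), np.uint8(70), np.uint8(64)), (np.uint8(247), np.uint8(71), np.uint8(66)), (np.uint8(250), np.uint8(68), np.uint8(61))]
white 6661 [ 95.7 223.1] [ 45 178 102  96]
white 2522 [271.6 215.7] [235 194  76  46]
white 1292 [217.  214.8] [190 198  48  44]
dial ell ((95.32353973388672, 225.728515625), (90.82537841796875, 106.28213500976562), 122.54266357421875) [0.6387 0.1614 0.062 ]
[((353, 167), array([ 0.6682, -0.074 ,  0.014 ])), ((350, 245), array([ 0.5875, -0.0705,  0.014 ]))]
anvil top R [0.6532 0.0946 0.054 ]
anvilbot [0.6175 0.0997 0.054 ]
jawL top [0.6518 0.0423 0.054 ]
jawL bot [0.6142 0.046  0.054 ]
dial cross [0.6389 0.1608 0.0661] 0.0033109441178939517
```

View pics/c2.png

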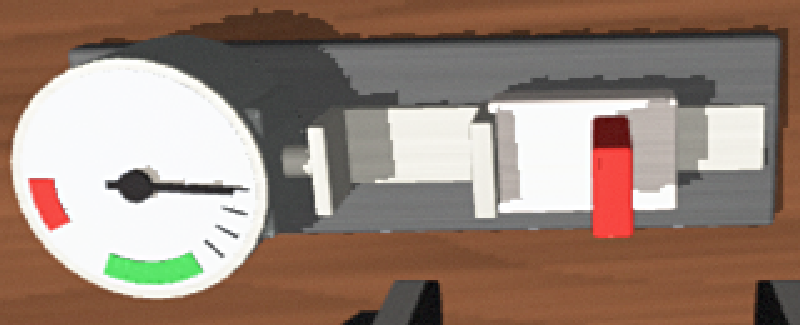

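The grip, dial and base edge agree on a gauge axis 3° off world y. Handle to dial is 166 mm, so the gap is about 52 mm. I'll grip the handle next.

move_arm(plan=[{"tx": -2.8, "ty": 0.4, "tz": 5, "ax": 0, "ay": 0, "az": 0, "fingers": 0.5}, {"tx": -2.8, "ty": 0.4, "tz": 10, "ax": 0, "ay": 0, "az": 0, "fingers": 0.5}, {"tx": -2.8, "ty": 0.4, "tz": 14, "ax": 0, "ay": 0, "az": 0, "fingers": 0.5}, {"tx": -2.8, "ty": 0.4, "tz": 17, "ax": 0, "ay": 0, "az": 0, "fingers": 0.5}, {"tx": -2.8, "ty": 0.4, "tz": 18.4, "ax": 0, "ay": 0, "az": 0, "fingers": 0.5}, {"tx": -2.8, "ty": 0.4, "tz": 18.4, "ax": 0, "ay": 0, "az": 0, "fingers": 0.0}, {"tx": -2.8, "ty": 0.4, "tz": 18.4, "ax": 0, "ay": 0, "az": 0, "fingers": 0.0}, {"tx": -2.8, "ty": 0.4, "tz": 18.4, "ax": 0, "ay": 0, "az": 0, "fingers": 0.0}], grip_force=30)

```text
t: 3.25
eef_pos: [0.6308, -0.0036, 0.0701]
ee_rot: [0.001, 1.0, -0.029, 0.001]
wrist_force: [0.3, -6.3, -4.3]
opening: 0.0135
gripper_force: 31.9
```

move_arm(plan=[{"tx": 0, "ty": 0.7, "tz": 0, "ax": 0, "ay": 0, "az": 0, "fingers": 0}, {"tx": 0, "ty": 1.4, "tz": 0, "ax": 0, "ay": 0, "az": 0, "fingers": 0}, {"tx": 0, "ty": 2.1, "tz": 0, "ax": 0, "ay": 0, "az": 0, "fingers": 0}, {"tx": 0, "ty": 2.7, "tz": 0, "ax": 0, "ay": 0, "az": 0, "fingers": 0}, {"tx": 0, "ty": 3.0, "tz": 0, "ax": 0, "ay": 0, "az": 0, "fingers": 0}, {"tx": 0, "ty": 3.0, "tz": 0, "ax": 0, "ay": 0, "az": 0, "fingers": 0}, {"tx": 0, "ty": 3.0, "tz": 0, "ax": 0, "ay": 0, "az": 0, "fingers": 0.45}, {"tx": 0, "ty": 3.0, "tz": 0, "ax": 0, "ay": 0, "az": 0, "fingers": 0.45}])

```text
t: 4.25
eef_pos: [0.6293, -0.0322, 0.0704]
ee_rot: [0.0, 1.0, -0.03, 0.001]
wrist_force: [-0.0, -0.5, 0.6]
opening: 0.0384
gripper_force: 0.0
```

move_arm(plan=[{"tx": 0, "ty": 0, "tz": -6, "ax": 0, "ay": 0, "az": 0, "fingers": 0.5}, {"tx": 0, "ty": 0, "tz": -12, "ax": 0, "ay": 0, "az": -10, "fingers": 1}, {"tx": -2, "ty": 2, "tz": -17, "ax": 0, "ay": 0, "az": -20, "fingers": 1}, {"tx": -5, "ty": 5, "tz": -18, "ax": 0, "ay": 0, "az": -30, "fingers": 1}, {"tx": -8, "ty": 8, "tz": -18, "ax": 0, "ay": 0, "az": -40, "fingers": 1}, {"tx": -11, "ty": 11, "tz": -18, "ax": 0, "ay": 0, "az": -50, "fingers": 1}, {"tx": -14, "ty": 14, "tz": -18, "ax": 0, "ay": 0, "az": -60, "fingers": 1}, {"tx": -17, "ty": 17, "tz": -18, "ax": 0, "ay": 0, "az": -70, "fingers": 1}, {"tx": -19.9, "ty": 20.1, "tz": -18, "ax": 0, "ay": 0, "az": -80, "fingers": 1}, {"tx": -19.9, "ty": 20.1, "tz": -18, "ax": 0, "ay": 0, "az": -90, "fingers": 1}])

```text
t: 5.5
eef_pos: [0.4157, -0.2227, 0.25]
ee_rot: [0.0, 0.727, 0.686, -0.0]
wrist_force: [0.1, 0.0, 0.6]
opening: 0.0856
gripper_force: 0.0
```

move_arm(plan=[{"tx": 0, "ty": 0, "tz": 0, "ax": 0, "ay": 0, "az": -10, "fingers": 1}, {"tx": 0, "ty": 0, "tz": 0, "ax": 0, "ay": 0, "az": -19.5, "fingers": 1}, {"tx": 0, "ty": 0, "tz": 0, "ax": 0, "ay": 0, "az": -19.5, "fingers": 1}])

```text
t: 5.88
eef_pos: [0.4179, -0.2212, 0.2499]
ee_rot: [0.001, 0.602, 0.798, 0.0]
wrist_force: [0.2, 0.0, 0.2]
opening: 0.0856
gripper_force: 0.0
```

```bash
cat >> h.py <<'E'
def yaw(s): 
    v=rq(s["ee_rot"]).as_matrix()[:,0]; return np.degrees(np.arctan2(v[1],v[0]))
def togo(s,P):
    return (rq(s["ee_rot"]).as_matrix().T@(np.array(P)-s["eef_pos"])*100).round(2)
E
python3 - <<'E'
from h import *
np.set_printoptions(precision=4,suppress=True)
s=bot.get_state();im=optics.read_camera("wrist");cv2.imwrite("pics/w3.png",im[:,:,::-1]);c=cam("wrist",s)
print(s["t"],s["eef_pos"],yaw(s),s["joints"])
for z in(.040,.044):
  for a,ct,b,m in greens(im): print(a,ct,b,rect(c,m,z))
import pickle
c1=cam("wrist",pickle.load(open("w1.p","rb")))
for a,ct,b,m in greens(im):
  print(ct,cross(c1,(261.3,241.1),c,ct))
print(togo(s,(.4184,-.221,.031)))
E
```

```text
5.875 [ 0.4179 -0.2212  0.2499] 105.9427532390572 [-0.5762  0.1661  1.7137  0.      1.2606 -0.8545]
6254 [174.7  60.4] [118   4 115 113] (array([ 0.3091, -0.1431]), (83.91178131103516, 46.989593505859375), -21.41497802734375)
4437 [436.8 213.2] [388 165  99  97] (array([ 0.5663, -0.2064]), (84.20549011230469, 47.113929748535156), 68.5731201171875)
2366 [276.9 187.4] [244 170  67  36] (array([ 0.4179, -0.222 ]), (59.485511779785156, 32.34223175048828), 15.892945289611816)
6254 [174.7  60.4] [118   4 115 113] (array([ 0.3102, -0.1432]), (82.89611053466797, 46.42081832885742), -21.41498565673828)
4437 [436.8 213.2] [388 165  99  97] (array([ 0.5642, -0.2057]), (83.1862564086914, 46.543643951416016), 68.57306671142578)
2366 [276.9 187.4] [244 170  67  36] (array([ 0.4177, -0.2212]), (58.76548767089844, 31.950763702392578), 15.892913818359375)
[174.7  60.4] (array([-0.0312, -0.1279, -1.1684]), np.float64(0.035962264216401404))
[436.8 213.2] (array([ 0.4819, -0.2061,  0.1942]), np.float64(0.05476770514184562))
[276.9 187.4] (array([ 0.4174, -0.2221,  0.0409]), np.float64(0.001349760893875204))
[ 0.03  0.04 21.89]
```

move_arm(plan=[{"tx": 0, "ty": 0, "tz": 6, "ax": 0, "ay": 0, "az": 0, "fingers": 1}, {"tx": 0, "ty": 0, "tz": 12, "ax": 0, "ay": 0, "az": 0, "fingers": 1}, {"tx": 0, "ty": 0, "tz": 17, "ax": 0, "ay": 0, "az": 0, "fingers": 1}, {"tx": 0, "ty": 0, "tz": 20, "ax": 0, "ay": 0, "az": 0, "fingers": 1}, {"tx": 0, "ty": 0, "tz": 21.9, "ax": 0, "ay": 0, "az": 0, "fingers": 1}, {"tx": 0, "ty": 0, "tz": 21.9, "ax": 0, "ay": 0, "az": 0, "fingers": 0.5}, {"tx": 0, "ty": 0, "tz": 21.9, "ax": 0, "ay": 0, "az": 0, "fingers": 0.5}, {"tx": 0, "ty": 0, "tz": 21.9, "ax": 0, "ay": 0, "az": 0, "fingers": 0.5}, {"tx": 0, "ty": 0, "tz": 21.9, "ax": 0, "ay": 0, "az": 0, "fingers": 0.5}], grip_force=40)

```text
t: 7.05
eef_pos: [0.4184, -0.2212, 0.031]
ee_rot: [0.001, 0.601, 0.799, 0.0]
wrist_force: [0.1, 0.1, -2.3]
opening: 0.0594
gripper_force: 44.4
```

move_arm(plan=[{"tx": 0, "ty": 0, "tz": -5, "ax": 0, "ay": 0, "az": 0, "fingers": 0.5}, {"tx": 0, "ty": 0, "tz": -11, "ax": 0, "ay": 0, "az": 0, "fingers": 0.5}, {"tx": 0, "ty": 0, "tz": -17, "ax": 0, "ay": 0, "az": 0, "fingers": 0.5}, {"tx": 1, "ty": 2, "tz": -23, "ax": 0, "ay": 0, "az": 0, "fingers": 0.5}, {"tx": 5, "ty": 5, "tz": -26, "ax": 0, "ay": 0, "az": 0, "fingers": 0.5}, {"tx": 10, "ty": 8, "tz": -26, "ax": 0, "ay": 0, "az": 5, "fingers": 0.5}, {"tx": 15, "ty": 10, "tz": -26, "ax": 0, "ay": 0, "az": 10, "fingers": 0.5}, {"tx": 20, "ty": 11, "tz": -26, "ax": 0, "ay": 0, "az": 15, "fingers": 0.5}, {"tx": 25, "ty": 12, "tz": -26, "ax": 0, "ay": 0, "az": 20, "fingers": 0.5}, {"tx": 30, "ty": 13, "tz": -26, "ax": 0, "ay": 0, "az": 27.5, "fingers": 0.5}])

```text
t: 8.3
eef_pos: [0.4589, 0.1049, 0.2905]
ee_rot: [0.0, 0.775, 0.632, 0.0]
wrist_force: [0.0, -0.4, -2.5]
opening: 0.0591
gripper_force: 45.7
```

move_arm(plan=[{"tx": 5, "ty": -2, "tz": 0, "ax": 0, "ay": 0, "az": 0, "fingers": 0.5}, {"tx": 10, "ty": -4, "tz": 0, "ax": 0, "ay": 0, "az": 0, "fingers": 0.5}, {"tx": 13.8, "ty": -5.9, "tz": 0, "ax": 0, "ay": 0, "az": 0, "fingers": 0.5}, {"tx": 13.8, "ty": -5.9, "tz": 0, "ax": 0, "ay": 0, "az": 0, "fingers": 0.5}, {"tx": 13.8, "ty": -5.9, "tz": 0, "ax": 0, "ay": 0, "az": 0, "fingers": 0.5}])

```text
t: 8.93
eef_pos: [0.4288, 0.2498, 0.2902]
ee_rot: [0.0, 0.774, 0.634, -0.0]
wrist_force: [0.2, -0.6, -1.9]
opening: 0.0595
gripper_force: 45.7
```

```bash
python3 - <<'E'
from h import *
import pickle
np.set_printoptions(precision=4,suppress=True)
s=bot.get_state();im=optics.read_camera("wrist");cv2.imwrite("pics/w4.png",im[:,:,::-1]);pickle.dump(s,open("w4.p","wb"))
print(s["t"],s["eef_pos"],yaw(s))
E
```

```text
8.925 [0.4288 0.2498 0.2902] 78.62742205926494
```

View pics/w4.png

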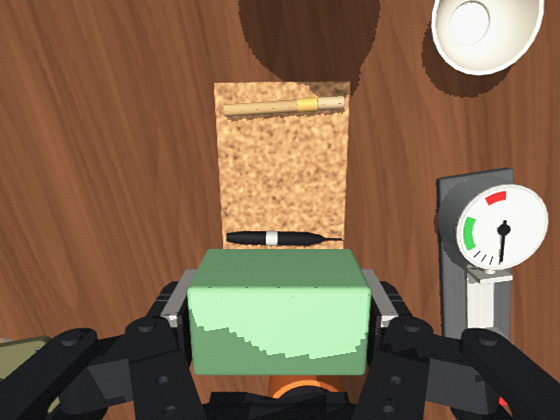

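The wrist view shows the pad's far corners at (215,83) and (350,82). The brush runs at row ~105 and the handpiece at row ~238, and the jade is held level. The gap between the tools is at about (284,172).

```bash
python3 - <<'E'
from h import *
import pickle
np.set_printoptions(precision=4,suppress=True)
s=pickle.load(open("w4.p","rb"));c=cam("wrist",s);S0=cam("scene")
A,B=[plane(c,p,.008) for p in((215,83),(350,82))];print(A,B,np.linalg.norm(A-B))
u=(B-A)/np.linalg.norm(B-A);print("pad x yaw",np.degrees(np.arctan2(u[1],u[0])))
n=np.array([-u[1],u[0],0]);ctr=(A+B)/2-n*.095;print("pad ctr from edge",ctr)
for p in((224,110),(345,102),(227,238),(342,239),(343,245),(224,245)): q=plane(c,p,.014 if p[1]!=245 else .008);d=q-ctr;print(p,q,"pad xy",d@u,d@n)
for p,q in(((215,83),(349.,207)),((350,82),(421,218))): pass
print("corner height",cross(c,(350,82),S0,(412,254.5)),cross(c,(215,83),S0,(421.5,218)))
print([proj(S0,(x[0],x[1],.008)) for x in(A,B)])
print("togo",togo(s,(*ctr[:2],.0)), "table below jade")
E
```

```text
[0.3846 0.3532 0.008 ] [0.5195 0.327  0.008 ] 0.13741591673172635
pad x yaw -11.002554787667986
pad ctr from edge [0.4339 0.2469 0.008 ]
(224, 110) [0.3881 0.3256 0.014 ] pad xy -0.059997573309720366 0.06856865446448683
(345, 102) [0.5106 0.3089 0.014 ] pad xy 0.06345608236108616 0.07554219654230208
(227, 238) [0.3581 0.1895 0.014 ] pad xy -0.06344798988088522 -0.0707638588640363
(342, 239) [0.4854 0.1626 0.014 ] pad xy 0.06657988454089535 -0.07288679664579048
(343, 245) [0.486  0.1527 0.008 ] pad xy 0.06910790061363406 -0.08251632392492099
(224, 245) [0.3514 0.1798 0.008 ] pad xy -0.06821070620024423 -0.08154508222571537
corner height (array([0.5173, 0.3239, 0.0164]), np.float64(0.0060687415285088165)) (array([0.3861, 0.352 , 0.0187]), np.float64(0.0007132557992010475))
[array([421.1632, 221.0009]), array([414.0797, 258.29  ])]
togo [-0.16  0.56 29.02] table below jade
```

move_arm(plan=[{"tx": -0.2, "ty": 0.5, "tz": 5, "ax": 0, "ay": 0, "az": 0, "fingers": 0.5}, {"tx": -0.2, "ty": 0.5, "tz": 11, "ax": 0, "ay": 0, "az": 0, "fingers": 0.5}, {"tx": -0.2, "ty": 0.5, "tz": 17, "ax": 0, "ay": 0, "az": 0, "fingers": 0.5}, {"tx": -0.2, "ty": 0.5, "tz": 22, "ax": 0, "ay": 0, "az": 0, "fingers": 0.5}, {"tx": -0.2, "ty": 0.5, "tz": 24, "ax": 0, "ay": 0, "az": 0, "fingers": 0.5}, {"tx": -0.2, "ty": 0.5, "tz": 25, "ax": 0, "ay": 0, "az": 0, "fingers": 0.5}, {"tx": -0.2, "ty": 0.5, "tz": 25.6, "ax": 0, "ay": 0, "az": 0, "fingers": 0.5}, {"tx": -0.2, "ty": 0.5, "tz": 25.8, "ax": 0, "ay": 0, "az": 0, "fingers": 0.5}, {"tx": -0.2, "ty": 0.5, "tz": 25.8, "ax": 0, "ay": 0, "az": 0, "fingers": 0.5}])

```text
t: 10.1
eef_pos: [0.4344, 0.2475, 0.0331]
ee_rot: [0.0, 0.774, 0.633, 0.001]
wrist_force: [-1.1, -1.0, -2.7]
opening: 0.059
gripper_force: 45.5
```

move_arm(plan=[{"tx": 0, "ty": 0, "tz": 0.1, "ax": 0, "ay": 0, "az": 0, "fingers": 0.5}, {"tx": 0, "ty": 0, "tz": 0.2, "ax": 0, "ay": 0, "az": 0, "fingers": 0.5}, {"tx": 0, "ty": 0, "tz": 0.2, "ax": 0, "ay": 0, "az": 0, "fingers": 0.5}])

```text
t: 10.48
eef_pos: [0.434, 0.2475, 0.0306]
ee_rot: [0.0, 0.774, 0.633, 0.0]
wrist_force: [0.1, 0.6, -0.0]
opening: 0.0598
gripper_force: 45.8
```

move_arm(plan=[{"tx": 0, "ty": 0, "tz": 0.2, "ax": 0, "ay": 0, "az": 0, "fingers": 0.9}, {"tx": 0, "ty": 0, "tz": 0.2, "ax": 0, "ay": 0, "az": 0, "fingers": 0.9}, {"tx": 0, "ty": 0, "tz": 0.2, "ax": 0, "ay": 0, "az": 0, "fingers": 0.9}, {"tx": 0, "ty": 0, "tz": -3, "ax": 0, "ay": 0, "az": 0, "fingers": 0.9}, {"tx": 0, "ty": 0, "tz": -8, "ax": 0, "ay": 0, "az": 0, "fingers": 0.9}, {"tx": 0, "ty": 0, "tz": -14, "ax": 0, "ay": 0, "az": -10, "fingers": 0.8}, {"tx": 0, "ty": 0, "tz": -18, "ax": 0, "ay": 0, "az": -20, "fingers": 0.7}, {"tx": 0, "ty": 0, "tz": -18, "ax": 0, "ay": 0, "az": -30, "fingers": 0.65}, {"tx": 0, "ty": 0, "tz": -18, "ax": 0, "ay": 0, "az": -40, "fingers": 0.65}, {"tx": 0, "ty": 0, "tz": -18, "ax": 0, "ay": 0, "az": -50, "fingers": 0.65}])

```text
t: 11.72
eef_pos: [0.4336, 0.2472, 0.2106]
ee_rot: [0.0, 0.431, 0.902, 0.0]
wrist_force: [1.5, -0.1, -0.3]
opening: 0.0557
gripper_force: 0.0
```

move_arm(plan=[{"tx": 0, "ty": 0, "tz": 0, "ax": 0, "ay": 0, "az": -10, "fingers": 0.65}, {"tx": 0, "ty": 0, "tz": 0, "ax": 0, "ay": 0, "az": -20, "fingers": 0.65}, {"tx": 0, "ty": 0, "tz": 0, "ax": 0, "ay": 0, "az": -30, "fingers": 0.65}, {"tx": 0, "ty": 0, "tz": 0, "ax": 0, "ay": 0, "az": -40, "fingers": 0.65}, {"tx": 0, "ty": 0, "tz": 0, "ax": 0, "ay": 0, "az": -40, "fingers": 0.65}, {"tx": 0, "ty": 0, "tz": 0, "ax": 0, "ay": 0, "az": -40, "fingers": 0.65}])

```text
t: 12.48
eef_pos: [0.4337, 0.2473, 0.2103]
ee_rot: [-0.0, 0.101, 0.995, -0.0]
wrist_force: [0.2, -0.3, -0.1]
opening: 0.0554
gripper_force: 0.0
```

```bash
python3 - <<'E'
from h import *
np.set_printoptions(precision=4,suppress=True)
s=bot.get_state();im=optics.read_camera("wrist");cv2.imwrite("pics/w5.png",im[:,:,::-1]);c=cam("wrist",s)
S0=cam("scene");sc=optics.read_camera("scene");cv2.imwrite("pics/scene5.png",sc[:,:,::-1])
print(s["t"],s["eef_pos"],yaw(s),s["opening"])
for v in(160,215):
 for a,ct,b,m in greens(im,v): r=rect(c,m,.044);print(v,a,ct,b,r,togo(s,(*r[0],.032)))
for a,ct,b,m in greens(sc,100):
  P=plane(S0,ct,.044); print(ct,b,P)
E
```

```text
12.475 [0.4337 0.2473 0.2103] 168.4203305064458 0.0554072401223698
160 192 [266.8 181.9] [257 161  43  73] (array([0.4255, 0.2372]), (65.89153289794922, 28.454524993896484), -39.989646911621094) [ 0.59 -1.14 17.83]
215 146 [264.2 187. ] [257 162  43  72] (array([0.4257, 0.2371]), (65.58494567871094, 28.454524993896484), -39.989646911621094) [ 0.58 -1.15 17.83]
[46.6 29.6] [27  0 41 59] [-0.5641 -1.1368  0.044 ]
[66.  20.3] [52  0 25 51] [-0.6897 -1.1143  0.044 ]
[553.1  82.8] [547  50  13  59] [-0.4413  0.8789  0.044 ]
[ 32.1 158.1] [ 18 140  31  33] [ 0.3479 -0.6786  0.044 ]
[230.  177.6] [215 161  31  34] [ 0.3396 -0.1367  0.044 ]
[ 48.7 191.5] [ 39 184  18  13] [ 0.4767 -0.5611  0.044 ]
[377.2 230.9] [370 223  17  15] [0.482  0.2395 0.044 ]
[180.1 243.4] [159 226  42  32] [ 0.599  -0.1889  0.044 ]
[165.3 339.2] [159 331  14  15] [ 0.8424 -0.14    0.044 ]
[218.9 346.8] [213 339  14  15] [ 0.8421 -0.0418  0.044 ]
[274.  354.6] [268 347  14  15] [0.8418 0.057  0.044 ]
```

View pics/w5.png

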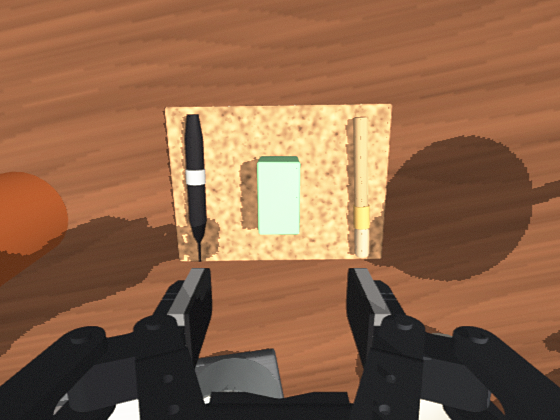

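The jade stands flat on the pad, top face at about (258–300, 162–234), clear of the handpiece at x≈195 and the brush at x≈361.

```bash
python3 - <<'E'
from h import *
np.set_printoptions(precision=4,suppress=True)
s=bot.get_state();c=cam("wrist",s);im=cv2.imread("pics/w5.png")[:,:,::-1].copy();i=im.astype(int)
m=(i[...,1]-i[...,0]>10)&(i[...,1]>185)&(i[...,2]>150)
for a,ct,b,mm in blobs(m,800):
  for z in(.040,.044): r=rect(c,mm,z);print(a,ct,b,r,togo(s,(*r[0],.0325)))
  print(cross(c,ct,cam("scene"),(377.2,227)))
E
```

```text
3046 [278.4 197.4] [257 162  44  73] (array([0.436 , 0.2472]), (59.578399658203125, 33.79838180541992), -11.535667419433594) [-0.23  0.04 17.78]
3046 [278.4 197.4] [257 162  44  73] (array([0.435 , 0.2474]), (58.75922775268555, 33.33370590209961), -11.535713195800781) [-0.13  0.04 17.78]
(array([0.4396, 0.2451, 0.0193]), np.float64(0.0027362498988396243))
```

move_arm(plan=[{"tx": -0.1, "ty": 0, "tz": 6, "ax": 0, "ay": 0, "az": 0, "fingers": 0.65}, {"tx": -0.1, "ty": 0, "tz": 12, "ax": 0, "ay": 0, "az": 0, "fingers": 0.65}, {"tx": -0.1, "ty": 0, "tz": 16, "ax": 0, "ay": 0, "az": 0, "fingers": 0.65}, {"tx": -0.1, "ty": 0, "tz": 17.8, "ax": 0, "ay": 0, "az": 0, "fingers": 0.65}, {"tx": -0.1, "ty": 0, "tz": 17.8, "ax": 0, "ay": 0, "az": 0, "fingers": 0.65}, {"tx": -0.1, "ty": 0, "tz": 17.8, "ax": 0, "ay": 0, "az": 0, "fingers": 0.2}, {"tx": -0.1, "ty": 0, "tz": 17.8, "ax": 0, "ay": 0, "az": 0, "fingers": 0.2}, {"tx": -0.1, "ty": 0, "tz": 17.8, "ax": 0, "ay": 0, "az": 0, "fingers": 0.2}, {"tx": -0.1, "ty": 0, "tz": 17.8, "ax": 0, "ay": 0, "az": 0, "fingers": 0.2}], grip_force=40)

```text
t: 13.7
eef_pos: [0.4355, 0.2475, 0.0333]
ee_rot: [0.001, 0.1, 0.995, 0.001]
wrist_force: [-1.1, 1.2, 7.2]
opening: 0.0334
gripper_force: 41.8
```

move_arm(plan=[{"tx": 0, "ty": 0, "tz": -5, "ax": 0, "ay": 0, "az": 0, "fingers": 0.2}, {"tx": 0, "ty": 0, "tz": -11, "ax": 0, "ay": 0, "az": 0, "fingers": 0.2}, {"tx": 0, "ty": 0, "tz": -16, "ax": 0, "ay": 0, "az": 8, "fingers": 0.2}, {"tx": -3, "ty": -2, "tz": -18, "ax": 0, "ay": 0, "az": 18, "fingers": 0.2}, {"tx": -7, "ty": -4, "tz": -18, "ax": 0, "ay": 0, "az": 28, "fingers": 0.2}, {"tx": -11, "ty": -7, "tz": -18, "ax": 0, "ay": 0, "az": 38, "fingers": 0.2}, {"tx": -15, "ty": -10, "tz": -18, "ax": 0, "ay": 0, "az": 48, "fingers": 0.2}, {"tx": -19, "ty": -12, "tz": -18, "ax": 0, "ay": 0, "az": 58, "fingers": 0.2}, {"tx": -22, "ty": -13.5, "tz": -18, "ax": 0, "ay": 0, "az": 68, "fingers": 0.2}, {"tx": -23.2, "ty": -14.2, "tz": -18, "ax": 0, "ay": 0, "az": 78, "fingers": 0.2}])

```text
t: 14.95
eef_pos: [0.6352, 0.0603, 0.2114]
ee_rot: [-0.0, 0.706, 0.708, -0.0]
wrist_force: [-0.4, 0.9, -2.2]
opening: 0.0332
gripper_force: 41.3
```

move_arm(plan=[{"tx": 0, "ty": 0, "tz": 0, "ax": 0, "ay": 0, "az": 3.4, "fingers": 0.2}, {"tx": 0, "ty": 0, "tz": 0, "ax": 0, "ay": 0, "az": 3.4, "fingers": 0.2}, {"tx": 0, "ty": 0, "tz": 0, "ax": 0, "ay": 0, "az": 3.4, "fingers": 0.2}])

```text
t: 15.32
eef_pos: [0.6335, 0.0622, 0.2119]
ee_rot: [-0.0, 0.724, 0.69, -0.0]
wrist_force: [0.2, 0.2, -2.1]
opening: 0.0332
gripper_force: 41.3
```

```bash
python3 - <<'E'
from h import *
np.set_printoptions(precision=4,suppress=True)
s=bot.get_state();im=optics.read_camera("wrist");c=cam("wrist",s)
print(s["t"],s["eef_pos"],yaw(s),s["opening"]); print(togo(s,(.6335,.0615,.0458)))
cv2.imwrite("pics/w6.png",im[:,:,::-1])
h=hsv(im);H,S,V=[h[...,i].astype(int) for i in range(3)]
mm=(S<40)&(V>170)
for a,ct,b,m in blobs(mm,1500):
  e=cv2.fitEllipse(cv2.convexHull(np.argwhere(m)[:,::-1].astype(np.int32)));print(a,b,e,plane(c,e[0],.062))
for a,ct,b,m in blobs(((H<5)|(H>175))&(S>160)&(V>120),60): print("red",a,b,rect(c,m,.082))
E
```

```text
15.325 [0.6335 0.0622 0.2119] 87.2510451581003 0.03315382198792665
[-0.07  0.03 16.61]
12248 [209   0 132 130] ((274.8318176269531, 58.716087341308594), (131.50343322753906, 141.2841796875), 178.93301391601562) [0.6368 0.1639 0.062 ]
red 380 [249   0  30  18] (array([0.632 , 0.1908]), (17.584959030151367, 8.342101097106934), 8.747665405273438)
```

View pics/w6.png

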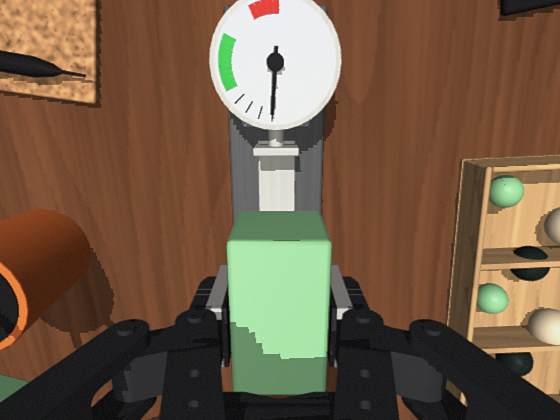

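The held jade (column 278) lines up with the anvil (276) and dial (275), so I'm lowering it.

move_arm(plan=[{"tx": 0, "ty": 0, "tz": 5, "ax": 0, "ay": 0, "az": 0, "fingers": 0.2}, {"tx": 0, "ty": 0, "tz": 10, "ax": 0, "ay": 0, "az": 0, "fingers": 0.2}, {"tx": 0, "ty": 0, "tz": 14, "ax": 0, "ay": 0, "az": 0, "fingers": 0.2}, {"tx": 0, "ty": 0, "tz": 15.5, "ax": 0, "ay": 0, "az": 0, "fingers": 0.2}, {"tx": 0, "ty": 0, "tz": 16.2, "ax": 0, "ay": 0, "az": 0, "fingers": 0.2}, {"tx": 0, "ty": 0, "tz": 16.5, "ax": 0, "ay": 0, "az": 0, "fingers": 0.2}, {"tx": 0, "ty": 0, "tz": 16.5, "ax": 0, "ay": 0, "az": 0, "fingers": 0.2}])

```text
t: 16.25
eef_pos: [0.6351, 0.0621, 0.0487]
ee_rot: [0.001, 0.724, 0.69, 0.001]
wrist_force: [-0.1, 0.4, -2.0]
opening: 0.0336
gripper_force: 41.1
```

move_arm(plan=[{"tx": 0, "ty": 0, "tz": 0.1, "ax": 0, "ay": 0, "az": 0, "fingers": 0.2}, {"tx": 0, "ty": 0, "tz": 0.2, "ax": 0, "ay": 0, "az": 0, "fingers": 0.2}, {"tx": 0, "ty": 0, "tz": 0.2, "ax": 0, "ay": 0, "az": 0, "fingers": 0.2}, {"tx": 0, "ty": 0, "tz": 0.2, "ax": 0, "ay": 0, "az": 0, "fingers": 0.2}])

```text
t: 16.75
eef_pos: [0.634, 0.062, 0.0454]
ee_rot: [-0.0, 0.724, 0.69, 0.0]
wrist_force: [0.4, -0.1, -1.8]
opening: 0.0334
gripper_force: 41.2
```

move_arm(plan=[{"tx": 0, "ty": 0, "tz": 0.1, "ax": 0, "ay": 0, "az": 0, "fingers": 0.2}, {"tx": 0, "ty": 0, "tz": 0.1, "ax": 0, "ay": 0, "az": 0, "fingers": 0.2}, {"tx": 0, "ty": 0, "tz": 0.1, "ax": 0, "ay": 0, "az": 0, "fingers": 0.2}])

```text
t: 17.12
eef_pos: [0.634, 0.062, 0.0453]
ee_rot: [0.0, 0.724, 0.69, 0.0]
wrist_force: [-2.0, 0.2, 5.3]
opening: 0.0335
gripper_force: 42.2
```

move_arm(plan=[{"tx": 0, "ty": 0, "tz": -0.05, "ax": 0, "ay": 0, "az": 0, "fingers": 0.6}, {"tx": 0, "ty": 0, "tz": -0.05, "ax": 0, "ay": 0, "az": 0, "fingers": 0.6}, {"tx": 0, "ty": 0, "tz": -0.05, "ax": 0, "ay": 0, "az": 0, "fingers": 0.6}, {"tx": 0, "ty": 0, "tz": -4, "ax": 0, "ay": 0, "az": 0, "fingers": 0.6}, {"tx": 0, "ty": 0, "tz": -10, "ax": 0, "ay": 0, "az": 0, "fingers": 0.6}, {"tx": 0, "ty": 0, "tz": -15, "ax": 0, "ay": 0, "az": 10, "fingers": 0.6}, {"tx": 0, "ty": 0, "tz": -18, "ax": 0, "ay": 0, "az": 20, "fingers": 0.6}, {"tx": -3, "ty": 0, "tz": -18, "ax": 0, "ay": 0, "az": 30, "fingers": 0.6}, {"tx": -6, "ty": 0, "tz": -18, "ax": 0, "ay": 0, "az": 40, "fingers": 0.6}, {"tx": -9.5, "ty": 0, "tz": -18, "ax": 0, "ay": 0, "az": 50, "fingers": 0.6}])

```text
t: 18.38
eef_pos: [0.6293, -0.0334, 0.2243]
ee_rot: [-0.0, 0.949, 0.317, 0.0]
wrist_force: [-1.0, -0.4, -0.4]
opening: 0.0514
gripper_force: 0.0
```

move_arm(plan=[{"tx": 0, "ty": 0, "tz": 0, "ax": 0, "ay": 0, "az": 10, "fingers": 0.5}, {"tx": 0, "ty": 0, "tz": 0, "ax": 0, "ay": 0, "az": 20, "fingers": 0.5}, {"tx": 0, "ty": 0, "tz": 0, "ax": 0, "ay": 0, "az": 30, "fingers": 0.5}, {"tx": 0, "ty": 0, "tz": 0, "ax": 0, "ay": 0, "az": 40, "fingers": 0.5}, {"tx": 0, "ty": 0, "tz": 0, "ax": 0, "ay": 0, "az": 40, "fingers": 0.5}, {"tx": 0, "ty": 0, "tz": 0, "ax": 0, "ay": 0, "az": 40, "fingers": 0.5}])

```text
t: 19.12
eef_pos: [0.6293, -0.0328, 0.2242]
ee_rot: [-0.0, 1.0, -0.023, -0.0]
wrist_force: [0.1, 0.6, -0.1]
opening: 0.0426
gripper_force: 0.0
```

```bash
python3 - <<'E'
from h import *
np.set_printoptions(precision=4,suppress=True)
s=bot.get_state();im=optics.read_camera("wrist");c=cam("wrist",s)
print(s["t"],s["eef_pos"],yaw(s),s["opening"]); 
cv2.imwrite("pics/w7.png",im[:,:,::-1])
h=hsv(im);H,S,V=[h[...,i].astype(int) for i in range(3)]
for a,ct,b,m in blobs(((H<5)|(H>175))&(S>160)&(V>225),60): r=rect(c,m,.082);print("red",a,b,r,togo(s,(*r[0],.069)))
i=im.astype(int)
for a,ct,b,m in blobs((i[...,1]-i[...,0]>10)&(i[...,1]>185)&(i[...,2]>150),300): print("green",a,ct,b,rect(c,m,.056))
E
```

```text
19.125 [ 0.6293 -0.0328  0.2242] -2.651756052892781 0.04261316817337551
red 675 [266 190  17  40] (array([ 0.6286, -0.0287]), (29.666833877563477, 11.878458023071289), -2.6721649169921875) [-0.09 -0.41 15.52]
green 2919 [157.6 197.4] [119 178  77  40] (array([0.6354, 0.064 ]), (58.37331771850586, 31.993183135986328), 87.32330322265625)
green 3806 [474.6 262.8] [429 228  85  72] (array([ 0.5659, -0.1988]), (76.11385345458984, 44.082298278808594), 68.62499237060547)
```

View pics/w7.png

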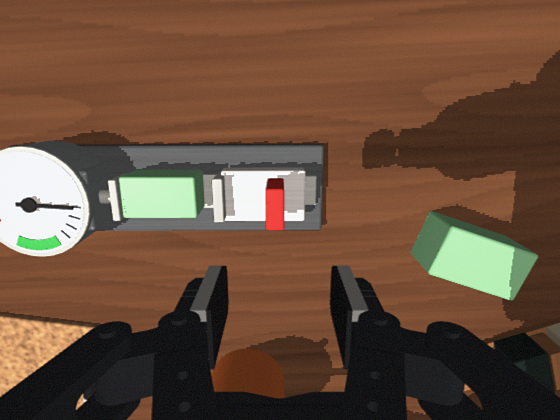

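The jade lies on the bed between the jaws at 87.3°, against 87° for the axis. The needle is at zero and the red grip is at (275,205). I'll grip the handle again.

move_arm(plan=[{"tx": -0.1, "ty": -0.3, "tz": 5, "ax": 0, "ay": 0, "az": 0, "fingers": 0.5}, {"tx": -0.1, "ty": -0.3, "tz": 10, "ax": 0, "ay": 0, "az": 0, "fingers": 0.5}, {"tx": -0.1, "ty": -0.3, "tz": 14, "ax": 0, "ay": 0, "az": 0, "fingers": 0.5}, {"tx": -0.1, "ty": -0.3, "tz": 15.4, "ax": 0, "ay": 0, "az": 0, "fingers": 0.5}, {"tx": -0.1, "ty": -0.3, "tz": 15.4, "ax": 0, "ay": 0, "az": 0, "fingers": 0.5}, {"tx": -0.1, "ty": -0.3, "tz": 15.4, "ax": 0, "ay": 0, "az": 0, "fingers": 0}, {"tx": -0.1, "ty": -0.3, "tz": 15.4, "ax": 0, "ay": 0, "az": 0, "fingers": 0}, {"tx": -0.1, "ty": -0.3, "tz": 15.4, "ax": 0, "ay": 0, "az": 0, "fingers": 0}], grip_force=40)

```text
t: 20.18
eef_pos: [0.6301, -0.0299, 0.0724]
ee_rot: [0.0, 1.0, -0.024, 0.002]
wrist_force: [-0.2, -0.1, 6.6]
opening: 0.0136
gripper_force: 40.9
```

move_arm(plan=[{"tx": 0, "ty": -0.5, "tz": 0, "ax": 0, "ay": 0, "az": 0, "fingers": 0}, {"tx": 0, "ty": -1.0, "tz": 0, "ax": 0, "ay": 0, "az": 0, "fingers": 0}, {"tx": 0, "ty": -1.4, "tz": 0, "ax": 0, "ay": 0, "az": 0, "fingers": 0}, {"tx": 0, "ty": -1.7, "tz": 0, "ax": 0, "ay": 0, "az": 0, "fingers": 0}, {"tx": 0, "ty": -1.7, "tz": 0, "ax": 0, "ay": 0, "az": 0, "fingers": 0}, {"tx": 0, "ty": -1.7, "tz": 0, "ax": 0, "ay": 0, "az": 0, "fingers": 0}])

```text
t: 20.92
eef_pos: [0.6308, -0.0154, 0.0724]
ee_rot: [0.002, 1.0, -0.024, 0.002]
wrist_force: [-0.4, -8.1, 7.0]
opening: 0.0133
gripper_force: 41.0
```

```bash
cat > d.py <<'E'
from h import *
import sys
# needle angle from a fixed camera: dark pixels inside the dial face, cast onto z=.062
def needle(n,ctr,save=None):
    c=cam(n);im=optics.read_camera(n)
    if save: cv2.imwrite(save,im[:,:,::-1])
    ys,xs=np.mgrid[0:420,0:560];K,o,M=c
    d=np.stack([xs,ys,np.ones_like(xs)],-1)@np.linalg.inv(K).T@M.T
    P=o+d*((.063-o[2])/d[...,2])[...,None]
    q=P[...,:2]-ctr; r=np.hypot(q[...,0],q[...,1])
    g=np.array([.0523,.9986]);y=np.array([-.9986,.0523])
    gx,gy=q@g,q@y
    ang=np.arctan2(gy,-gx)  # 0 = toward jaw (-x), clockwise from above positive
    dark=(im.max(-1)<110)&(r>.012)&(r<.030)
    a=ang[dark]; z=np.exp(1j*a)
    return im,dark.sum(),np.angle(z.sum()) if len(a) else None,np.abs(z.mean()) if len(a) else 0
E
python3 - <<'E'
from d import *
for n in("scene","side"):
    _,k,a,q=needle(n,np.array([.6387,.1614]),f"pics/{n}8.png");print(n,k,a,q)
s=bot.get_state();print(s["t"],s["eef_pos"],s["wrist_force"],s["opening"])
a=[cv2.resize(cv2.imread("pics/scene8.png")[245:310,220:370],(600,260),interpolation=cv2.INTER_NEAREST),cv2.resize(cv2.imread("pics/side8.png")[195:280,170:270],(600,330)[:2],interpolation=cv2.INTER_NEAREST)]
cv2.imwrite("pics/c8.png",np.vstack(a))
E
```

```text
scene 3 0.20739446159626848 0.9977879689784085
side 0 None 0
21.025 [ 0.63075662 -0.0154123   0.07244509] [-0.80173049 -6.08593572  5.87625191] 0.013537489963781688
```

View pics/c8.png

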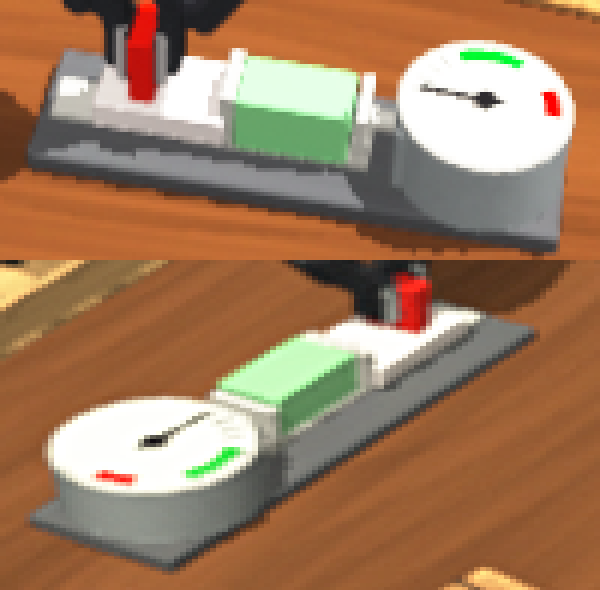

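The crops show the jaw within a few mm of the jade and the jade nearly at the anvil, with the needle still near zero. I'll keep closing in small steps.

move_arm(plan=[{"tx": 0, "ty": -0.2, "tz": 0, "ax": 0, "ay": 0, "az": 0, "fingers": 0}, {"tx": 0, "ty": -0.4, "tz": 0, "ax": 0, "ay": 0, "az": 0, "fingers": 0}, {"tx": 0, "ty": -0.4, "tz": 0, "ax": 0, "ay": 0, "az": 0, "fingers": 0}])

```text
t: 21.4
eef_pos: [0.6309, -0.0119, 0.0724]
ee_rot: [0.002, 1.0, -0.024, 0.002]
wrist_force: [-1.2, -9.1, 7.0]
opening: 0.0135
gripper_force: 41.0
```

```bash
sed -i 's/^    dark=.*/    gr=im.astype(float).mean(-1); sat=im.max(-1).astype(int)-im.min(-1); dark=(r>.009)\&(r<.029)\&(sat<40); w=np.clip(205-gr,0,None)*dark; w=np.where(w>25,w,0)/; s/^    a=ang.*/    return im,w.sum(),np.angle((w*np.exp(1j*ang)).sum()),abs((w*np.exp(1j*ang)).sum())\/max(w.sum(),1)/; /^    return im,dark/d' d.py
cat > n.py <<'E'
from d import *
s=bot.get_state();print(s["t"],s["eef_pos"],s["wrist_force"],s["opening"])
for n in("scene","side"):
    for dc in((.6387,.1614),(.637,.163)): _,k,a,q=needle(n,np.array(dc),f"pics/{n}9.png");print(n,round(k),round(a,2),round(q,2))
E
python3 n.py
```

```text
21.4 [ 0.63088456 -0.01185938  0.07242408] [-1.16936991 -9.06849013  6.96494975] 0.013516930455371962
scene 1088 0.46 0.97
scene 945 0.3 1.0
side 335 0.32 0.99
side 460 0.18 1.0
```

move_arm(plan=[{"tx": 0, "ty": -0.15, "tz": 0, "ax": 0, "ay": 0, "az": 0, "fingers": 0}, {"tx": 0, "ty": -0.3, "tz": 0, "ax": 0, "ay": 0, "az": 0, "fingers": 0}, {"tx": 0, "ty": -0.3, "tz": 0, "ax": 0, "ay": 0, "az": 0, "fingers": 0}])

```text
t: 21.98
eef_pos: [0.631, -0.0094, 0.0724]
ee_rot: [0.003, 1.0, -0.024, 0.002]
wrist_force: [-0.6, -10.4, 6.7]
opening: 0.0135
gripper_force: 41.0
```

```bash
python3 n.py
```

```text
21.975 [ 0.63100412 -0.00937875  0.07243487] [ -0.61280321 -10.41301253   6.69038864] 0.01350854126913702
scene 780 1.04 0.98
scene 752 0.87 1.0
side 260 0.81 1.0
side 262 0.68 1.0
```

move_arm(plan=[{"tx": 0, "ty": -0.15, "tz": 0, "ax": 0, "ay": 0, "az": 0, "fingers": 0}, {"tx": 0, "ty": -0.3, "tz": 0, "ax": 0, "ay": 0, "az": 0, "fingers": 0}, {"tx": 0, "ty": -0.3, "tz": 0, "ax": 0, "ay": 0, "az": 0, "fingers": 0}])

```text
t: 22.55
eef_pos: [0.6311, -0.0069, 0.0724]
ee_rot: [0.003, 1.0, -0.024, 0.002]
wrist_force: [-1.9, -11.9, 6.8]
opening: 0.0133
gripper_force: 41.0
```

```bash
python3 n.py
```

```text
22.55 [ 0.63110529 -0.00686547  0.07244938] [ -1.90469939 -11.87109108   6.77629537] 0.013344481386032904
scene 941 1.55 0.99
scene 803 1.43 1.0
side 235 1.32 1.0
side 235 1.2 0.99
```

move_arm(plan=[{"tx": 0, "ty": 0, "tz": 0, "ax": 0, "ay": 0, "az": 0, "fingers": 0.5}, {"tx": 0, "ty": 0, "tz": 0, "ax": 0, "ay": 0, "az": 0, "fingers": 0.5}, {"tx": 0, "ty": 0, "tz": 0, "ax": 0, "ay": 0, "az": 0, "fingers": 0.5}, {"tx": 0, "ty": 0, "tz": -3, "ax": 0, "ay": 0, "az": 0, "fingers": 0.5}, {"tx": 0, "ty": 0, "tz": -8, "ax": 0, "ay": 0, "az": 0, "fingers": 0.5}, {"tx": 0, "ty": 0, "tz": -14, "ax": 0, "ay": 0, "az": 0, "fingers": 0.5}, {"tx": 0, "ty": 0, "tz": -18, "ax": 0, "ay": 0, "az": 0, "fingers": 0.5}, {"tx": 2, "ty": -3, "tz": -18, "ax": 0, "ay": 0, "az": 0, "fingers": 0.5}, {"tx": 3, "ty": -5, "tz": -18, "ax": 0, "ay": 0, "az": 0, "fingers": 0.5}, {"tx": 3, "ty": -5, "tz": -18, "ax": 0, "ay": 0, "az": 0, "fingers": 0.5}])

```text
t: 24.0
eef_pos: [0.6621, 0.0473, 0.2489]
ee_rot: [-0.0, 1.0, -0.023, -0.001]
wrist_force: [0.8, 0.1, -0.9]
opening: 0.0424
gripper_force: 0.0
```

```bash
python3 n.py; python3 - <<'E'
from h import *
s=bot.get_state();c=cam("wrist",s);im=optics.read_camera("wrist");cv2.imwrite("pics/w9.png",im[:,:,::-1]);i=im.astype(int)
for a,ct,b,m in blobs((i[...,1]-i[...,0]>10)&(i[...,1]>185)&(i[...,2]>150),1000): print("green",a,ct,b,rect(c,m,.056))
E
```

```text
24.0 [0.66209555 0.047319   0.24888058] [ 0.75611269  0.05608218 -0.85745579] 0.04236333255743974
scene 944 1.55 0.99
scene 803 1.43 1.0
side 255 1.32 1.0
side 257 1.21 0.99
green 2359 [248.1 221.1] [214 204  68  36] (array([0.63584204, 0.07413176]), (58.5604248046875, 32.44413375854492), 87.1427993774414)
```

View pics/w9.png

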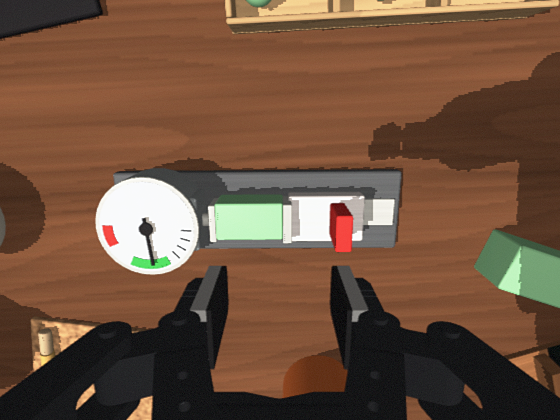

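The needle points into the green sector at (152,265), and the jade is held between jaw and anvil at (248,221), 87.1° against 87°. The arm is clear, so I'm handing in.

```bash
python3 -c "
from plant import workorder
print(workorder.hand_in())"
```

```text
the job is handed in; nothing more can be done
None
```

The job is handed in: after being set down on the cork pad and regripped, the jade blank is held lengthwise on the gauge bed between jaw and anvil, with the needle at about 1.35 rad (green is 1.0–2.0) and the arm clear; hand-in returned no verdict.

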